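Unlock the microscope-objective case

ROBOT

A 6-joint arm with a two-finger parallel gripper is mounted at the origin on the work surface. World frame = base frame: x ahead of the robot, y to its left, z up, the work surface at z = 0. Lengths are in m, angles in rad, forces in N, time in s.
With the tool pointing down it reaches from about 0.35 to 0.925 m from the base axis. Payload 6.4 kg.
Tool frame: the origin (TCP) lies midway between the tips of the shut fingers; the grasp point (between the pads) lies 19 mm behind it (arm.tcp_to_grasp is the z of the grasp point in the tool frame, in m); z points along the fingers, y is the line along which they close (so a half turn about z gives the same grasp; the last joint's range is limited). The gripper opens to 94 mm and grips with 3 to 60 N. Pads are 16 mm wide; open, the fingers measure 119 mm over their backs; the gripper's body (75 mm by 177 mm) begins 78 mm behind the grasp point.
Start: joints at [1.094, 0.245, 1.558, -0, 1.339, -0.174], TCP at [0.194, 0.62, 0.205] pointing down, gripper open.
Joint ranges: [-3.13, 3.13], [-1.02, 2.26], [0.13, 2.54], [-0.95, 4.09], [0.21, 2.88], [-2.74, 2.74]. Speed limits (rad/s): [2.57, 2.57, 3.14, 3.14, 3.14, 3.14].

INTERFACE

Orientations are given as [roll, pitch, yaw] about the fixed x, y, z axes, in that order (R = Rz(yaw) Ry(pitch) Rx(roll)).
In Python, from rig import arm gives the robot as it stands.
- The arm moves only by the tool send_rows, never from a script. Its argument "plan" is a list of rows, each an object of numbers: "dx", "dy", "dz": the shift along the world's x, y, z in cm; "twist": the turn about the world's z in rad; "fingers": the opening, from -1 (shut) to 1 (fully open). A call has 1 to 5 rows; each row shifts and turns the commanded pose from where the row before left it; what a row does not reach is not made up. A row lasts 1/8 s, in which the tool goes at most 62.5 mm and 10.7 degrees, less where a joint would pass 70% of its speed; a pose out of reach is approached as far as the arm can. A call with a gripper value outside its range is refused whole. The fingers move at their own pace and stop on an object; "force" is the grip in N (left out, the last holds). Time passes only in rows, so rows that do not move let the fingers close. It gives the time, the measured TCP pose, the force, the opening and the grip force at its end, in the units of the state.
- arm.get_state(): the state, without advancing time (a new reading comes with each control period).
- arm.read_camera(name): name is "side" or "top"; returns (picture, depth): 400x640x3 uint8, red, green, blue; 400x640 float32, m along the optical axis (not along the pixel's ray), 0 where there is no reading.
- arm.camera_info(name): a dict with "intrinsics" (3x3 intrinsics, pixels), "R" (3x3) and "t" (3): a world point X has camera coordinates R X + t. Camera axes: x right, y down, z forward; pixel columns grow to the right and rows downward; lengths in m; the calibration is good to about 2 mm. A picture is of the moment at which its call begins. camera_info takes no time and is no camera call.
- arm.close_job(): hands the job in; it is judged then, once.
The state is a dict: "t": time; "qpos": joint angles; "joint_vel": joint speeds; "tau": joint torques, N m; "eef_pos": TCP position; "eef_rot": TCP orientation; "ft_force": force on the tool from outside, world axes, zero at the start; "moment": the same for the moment, N m; "finger_gap": finger opening in m; "grasp_force": force on a finger pad.
Only numpy, scipy, OpenCV 4.12 (cv2) and the standard library are available. Lean on these libraries where they do the work, as an engineer would, in place of code of your own. Each camera call takes 0.05 s, during which the arm holds its last target. There are 200 camera calls.

TASK

The instrument case's lock opens on the code 4-6-2, read from left to right as seen from the robot: the middle wheel already shows 6, so leave it alone, and roll the left wheel to 4 and the right wheel to 2, each number square on top (level with the white index lines) and never touching two wheels at once. Then push the latch block in front of the wheels fully home towards the wheels, and take the hand away. Work gently, by light fingertip pressure on wheels and latch (clearly less than 25 N), and leave everything else on the case and bench undisturbed.

Things in the scene. Friction and masses are not known exactly. Their poses are not given: they have to be found in the camera images.
- case: Heavy grey instrument case that does not move, 240 (x) x 340 (y) x 90 mm high, level on the bench. Origin: centre of its underside; x points away from the robot at yaw 0, y to the left. The lock stands on its flat lid (z = 90 mm), the latch block in front of it, towards the robot.
- lock (a point): Middle of the wheels' axle, at case x = -20, y = 0, z = 111 mm; axes as the case. Three equal wheels 26 mm apart (8 mm gaps) stand 13 mm proud of a dark steel frame 50 (x) x 110 (y) x 26 mm high, open on top. Between them brass cam rings with one gate each: the latch's three fences enter only when all numbers are square on top to 0.15 or 0.2 rad, else they stop after 2 to 3 mm.
- crown_left (a point): Topmost point of the left wheel's rim (fixed to the case; axes as the case): case x = -20, y = 26, z = 129 mm. A fingertip pressed on it with about 6 to 12 N rolls the wheel without slipping; lighter touches slip.
- crown_middle (a point): The same for the middle wheel: case x = -20, y = 0, z = 129 mm.
- crown_right (a point): The same for the right wheel: case x = -20, y = -26, z = 129 mm.
- wheel_left (a joint): Left code wheel (rad), on the case's +y side: black rubber, 36 mm diameter, 18 mm wide, axle along case y. Rim numbers 1 to 6 as white pips, like a die, 60 degrees apart; number n is square on top at (n-1)*pi/3. Grows as the top rolls along case +x (away from robot); stops at -0.3, 5.55. No clicks; rim friction about 2 N. Starts near 2 or 3; wanted 4 (3.142).
- wheel_middle (a joint): Middle code wheel (rad), in the centre: black rubber, 36 mm diameter, 18 mm wide, axle along case y. Rim numbers 1 to 6 as white pips, like a die, 60 degrees apart; number n is square on top at (n-1)*pi/3. Grows as the top rolls along case +x (away from robot); stops at -0.3, 5.55. No clicks; rim friction about 2 N. Starts at 6 (5.236) and must stay there.
- wheel_right (a joint): Right code wheel (rad), on the case's -y side: black rubber, 36 mm diameter, 18 mm wide, axle along case y. Rim numbers 1 to 6 as white pips, like a die, 60 degrees apart; number n is square on top at (n-1)*pi/3. Grows as the top rolls along case +x (away from robot); stops at -0.3, 5.55. No clicks; rim friction about 2 N. Starts near 3 or 4; wanted 2 (1.047).
- latch (a joint): The latch (m): aluminium block 14 (x) x 44 (y) x 28 mm high on the lid, 65 mm in front of the wheels' axle; slides along the case's +x, 0 = locked, 0.012 = fully home (unlocked, a hard stop). Slides against about 3 N and stays where it is left.
- latch_back (a point): Middle of the latch block's rear face (the one towards the robot, to push on), 16 mm above the lid; it moves with the latch; axes as the case. At 0 it lies at case x = -92, y = 0, z = 106 mm. The lid's front edge is at x = -120; 26 mm are free between the latch block's front and the lock frame.
- eyepiece: Bystander standing on the lid: black eyepiece, 34 mm diameter, 46 mm high; origin under its centre.
- objective: Bystander standing on the lid: steel microscope objective, 25 mm diameter, 40 mm high; origin under its centre.
- dish: Bystander on the lid: glass dish, 60 mm diameter, 14 mm high; origin under its centre.
- oil: Bystander on the bench: amber dropper bottle, 32 mm diameter, 65 mm high; origin under its centre.
- slidebox: Bystander on the bench: blue slide box, 90 x 85 x 35 mm; origin under its centre.
- jar: Bystander on the bench: glass jar with a white cap, 64 mm diameter, 75 mm high; origin under its centre.
- beaker: Bystander on the bench: glass beaker, 72 mm diameter, 85 mm high; origin under its centre.

How it is judged:
On the way, in this order (a step that is already met when the one before it is completed fails the run):
1. 4 stands on top of the left wheel and 2 on top of the right, the middle still at 6, with the latch not yet home (value of joint wheel_left between 2.8916 and 3.3916 rad and value of joint wheel_middle between 4.986 and 5.486 rad and value of joint wheel_right between 0.7972 and 1.2972 rad and value of joint latch below 0.005 m), for 0.2 s.
2. the latch is pushed fully home (value of joint latch above 0.0105 m), for 0.2 s.
At the end, for the whole second after the job is handed in: The wheels read 4-6-2, each within 0.25 rad of square on top, the latch is home (pushed at least 10.5 of its 12 mm) and at rest, and the robot touches nothing (value of joint wheel_left between 2.8916 and 3.3916 rad and value of joint wheel_middle between 4.986 and 5.486 rad and value of joint wheel_right between 0.7972 and 1.2972 rad and value of joint latch between 0.0105 and 0.0135 m and velocity of joint latch below 0.005 m/s).
It fails at once if the middle wheel is turned away from 6 (by more than 0.25 rad) (value of joint wheel_middle below 4.986 rad or value of joint wheel_middle above 5.486 rad).
It fails at once if two wheels are touched at once ((contact force between the arm and wheel_left above 0.5 N and contact force between the arm and wheel_middle above 0.5 N) or (contact force between the arm and wheel_middle above 0.5 N and contact force between the arm and wheel_right above 0.5 N)).
It fails at once if a wheel, the latch or the case is pressed with more than 25 N (contact force between the arm and wheel_left above 25 N or contact force between the arm and wheel_middle above 25 N or contact force between the arm and wheel_right above 25 N or contact force between the arm and latch above 25 N or contact force between the arm and case above 25 N).
It fails at once if a bystander is shifted by more than 15 mm (distance of any of eyepiece, objective, dish, oil, slidebox, jar, beaker from where it was at the start of the episode above 0.015 m).
It also fails if it takes over 72 s, if anything falls off the work surface, if the arm or the gripper's body presses on something with over 40 N, if the wrist force passes 120 N, or if a joint passes its speed limit or range.

## Working session

There is one attempt and no reset: what is moved stays moved. The work goes in short steps, Python scripts to look and compute and a tool call to move; the robot and the scene stay as the last step left them, time stands still between calls to the robot, and variables do not carry over. Pictures are saved under pics/ and viewed, at most 10 in all, crops included, and the job is handed in when it is done.

Besides the shell and the picture viewer there is one more tool, called after "Emit:" as name(argument=value, ...) on one line, values as JSON. send_rows: Moves the arm, as the interface text tells. Its arguments: {"type":"object","properties":{"plan":{"type":"array"},"force":{"type":"number"}},"required":["plan"]}

```bash
mkdir -p pics; python3 - <<'E'
from rig import arm
import cv2,numpy as np
for n in("top","side"):
    p,d=arm.read_camera(n); cv2.imwrite(f"pics/{n}0.png",p[:,:,::-1]); np.save(f"{n}0.npy",d)
    c=arm.camera_info(n); print(n,np.round(c["intrinsics"],1).tolist(),np.round(c["R"],3).tolist(),np.round(c["t"],3), np.round(-c["R"].T@c["t"],3))
s=arm.get_state();print({k:np.round(v,3).tolist() for k,v in s.items()})
E
```

```text
top [[517.9, 0.0, 322.6], [0.0, 517.9, 205.4], [0.0, 0.0, 1.0]] [[-0.019, -1.0, -0.002], [-0.983, 0.019, -0.184], [0.184, -0.001, -0.983]] [-0.013  0.581  1.545] [ 0.287 -0.022  1.625]
side [[441.4, 0.0, 321.4], [0.0, 441.4, 198.6], [0.0, 0.0, 1.0]] [[0.711, -0.703, -0.016], [-0.369, -0.354, -0.86], [0.599, 0.617, -0.511]] [-0.381  0.298  0.879] [-0.145 -0.705  0.699]
{'t': 0.1, 'qpos': [1.094, 0.246, 1.559, -0.0, 1.339, -0.174], 'joint_vel': [-0.001, -0.001, -0.003, -0.0, -0.0, -0.001], 'tau': [-0.0, -41.692, -31.552, 0.069, 0.031, -0.0], 'eef_pos': [0.194, 0.62, 0.204], 'eef_rot': [-3.14, -0.0, 2.839], 'ft_force': [0.478, -0.2, 0.595], 'moment': [0.035, 0.006, -0.069], 'grasp_force': 0.0, 'finger_gap': 0.094}
```

View pics/top0.png

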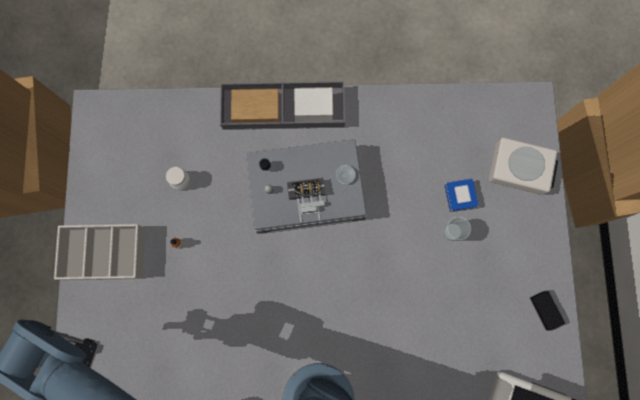

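View pics/side0.png

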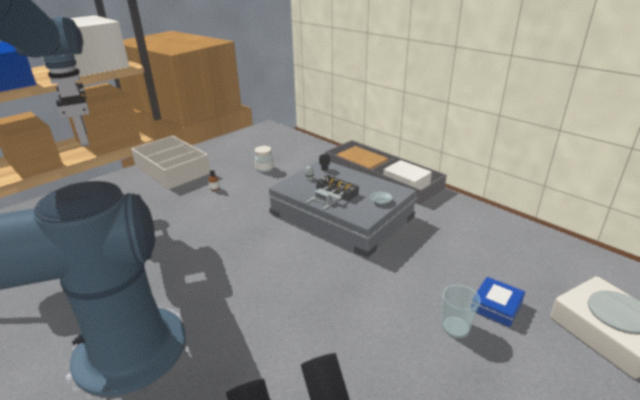

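The top view shows the case, with lid corners near (247,150), (357,142), (366,220), (257,232). The lock is at about (308,188), the latch at (312,207), the eyepiece at (265,164), the objective at (268,189) and the dish at (346,175). Next I'll measure the case pose and zoom in.

```bash
cat > h.py <<'E'
from rig import arm
import cv2,numpy as np
def cam(n): c=arm.camera_info(n); return c["intrinsics"],c["R"],c["t"]
def cloud(n,d):
    K,R,t=cam(n); v,u=np.mgrid[:d.shape[0],:d.shape[1]]
    P=np.stack([(u-K[0,2])/K[0,0]*d,(v-K[1,2])/K[1,1]*d,d],-1)
    return (P-t)@R
def ray(n,u,v,z):
    K,R,t=cam(n); C=-R.T@t; r=R.T@np.linalg.solve(K,[u,v,1.]); return C+r*(z-C[2])/r[2]
def proj(n,X):
    K,R,t=cam(n); p=(np.atleast_2d(X)@R.T+t)@K.T; return p[:,:2]/p[:,2:]
E
python3 - <<'E'
from h import *
for n,(x0,y0,w,h) in dict(top=(240,135,130,105),side=(265,140,155,115)).items():
    d=np.load(n+"0.npy"); P=cloud(n,d)
    z=P[...,2]; reg=np.zeros(d.shape,bool); reg[y0:y0+h,x0:x0+w]=1
    m=reg&(abs(z-.09)<.008)&(d>0)
    print(n,m.sum(),np.median(z[m]))
    m8=cv2.morphologyEx(m.astype(np.uint8),cv2.MORPH_OPEN,np.ones((3,3)))
    Q=P[m8>0][:,:2].astype(np.float32)
    r=cv2.minAreaRect(Q*1000); print(r,cv2.boxPoints(r).round(1).tolist())
    f=reg&(z>.108)&(z<.14)&(d>0); 
    print("high",f.sum(),np.median(P[f],0))
    im=cv2.imread(f"pics/{n}0.png")
    x0,y0,w,h=dict(top=(255,150,110,82),side=(290,145,115,75))[n]
    cv2.imwrite(f"pics/{n}0z.png",cv2.resize(im[y0:y0+h,x0:x0+w],None,fx=6.9,fy=6.9,interpolation=cv2.INTER_CUBIC))
E
```

```text
top 7208 0.09060364075324236
((643.1369018554688, 28.625778198242188), (241.57467651367188, 340.6463928222656), 6.455491542816162) [[504.0, 184.3000030517578], [542.2999877929688, -154.1999969482422], [782.2999877929688, -127.0], [744.0, 211.39999389648438]]
high 922 [0.61834051 0.02998594 0.11916717]
side 4432 0.09230169201848305
((641.3028564453125, 26.733016967773438), (243.70172119140625, 341.8817138671875), 6.248368740081787) [[501.6000061035156, 183.39999389648438], [538.7999877929688, -156.5], [781.0, -129.89999389648438], [743.7999877929688, 209.89999389648438]]
high 846 [0.61312082 0.02567369 0.1190514 ]
```

View pics/top0z.png

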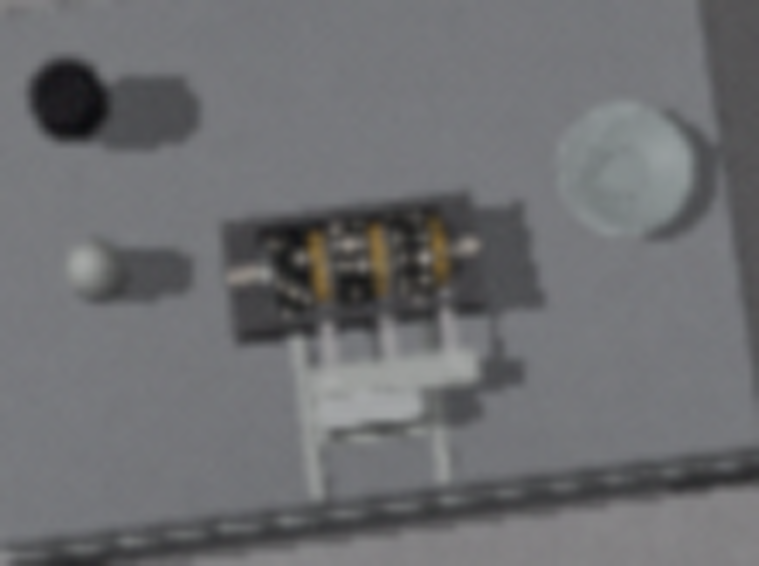

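View pics/side0z.png

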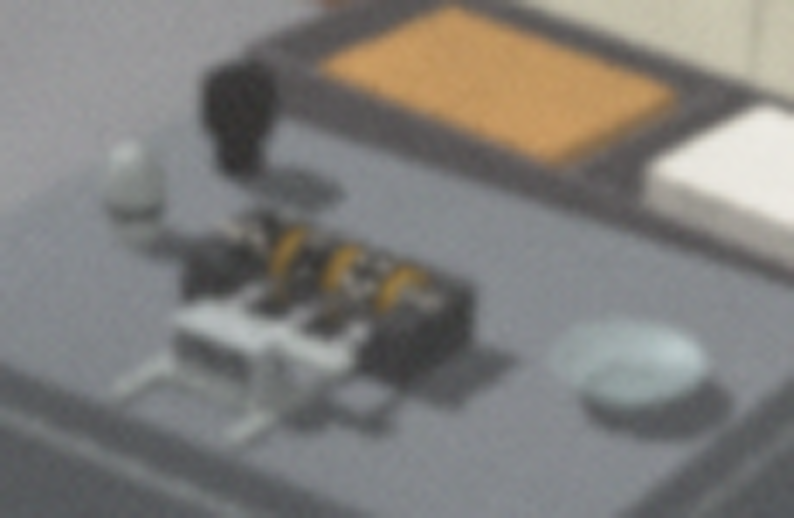

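The zoomed views show the lock frame square with the case at yaw ≈ 0.111 rad. The left wheel has diagonal pips on the robot side. I'll average frames and resample each wheel's rim by angle so I can read the numbers.

```bash
cat >> h.py <<'E'
YAW=.111; C0=np.array([.6423,.0278])
ex=np.array([np.cos(YAW),np.sin(YAW),0]); ey=np.array([-np.sin(YAW),np.cos(YAW),0]); ez=np.array([0,0,1.])
def case(x,y,z): return np.r_[C0,0]+(x*ex+y*ey+z*ez)/1000
def avg(n,k): return np.mean([arm.read_camera(n)[0].astype(np.float32) for _ in range(k)],0)
def unroll(n,img,fn,s=4,off=(0,0)):
    # rows: rim angle +75 (far side) at top .. -75 ; cols: case y 50 .. -50 mm
    ph=np.arange(75,-76,-1.); ys=np.arange(50,-50.1,-.5)
    A,Y=np.meshgrid(np.radians(ph),ys,indexing='ij')
    X=case(-20,0,111)+(18*np.sin(A)[...,None]*ex+Y[...,None]*ey+18*np.cos(A)[...,None]*ez)/1000
    p=(proj(n,X.reshape(-1,3))+off).reshape(A.shape+(2,)).astype(np.float32)
    o=cv2.remap(img[:,:,::-1].copy(),p[...,0],p[...,1],cv2.INTER_CUBIC)
    o=cv2.resize(np.clip(o,0,255).astype(np.uint8),None,fx=3.5,fy=s*.9,interpolation=cv2.INTER_CUBIC)
    for a in(60,30,0,-30,-60): y=int((75-a)*s*.9); cv2.line(o,(0,y),(12,y),(0,0,255),1); cv2.putText(o,str(a),(14,y+4),0,.4,(0,0,255))
    for yy in(35,17,9,-9,-17,-35): x=int((50-yy)*7); cv2.line(o,(x,0),(x,8),(0,255,0),1)
    cv2.imwrite(fn,o)
E
python3 - <<'E'
from h import *
a=avg("top",12); np.save("top_avg.npy",a); 
unroll("top",a,"pics/u0.png")
b=avg("side",6); np.save("side_avg.npy",b); unroll("side",b,"pics/us0.png")
# brass rings & index check
hsv=cv2.cvtColor(a.astype(np.uint8),cv2.COLOR_RGB2HSV)
m=cv2.inRange(hsv,(12,110,70),(30,255,255)); m[:150]=0;m[225:]=0;m[:,:255]=0;m[:,365:]=0
n,l,st,c=cv2.connectedComponentsWithStats(m); print([(st[i].tolist(),c[i].round(1).tolist()) for i in range(1,n) if st[i,4]>3])
print(proj("top",[case(-20,y,111+h) for y,h in((55,5),(-55,5),(13,16),(-13,16),(-39,16),(26,18),(0,18),(-26,18))]).round(1).tolist(),proj("top",case(-92,0,106)))
E
```

```text
[([308, 182, 2, 6, 7], [308.9, 184.3]), ([317, 182, 3, 8, 11], [318.1, 185.7]), ([300, 184, 2, 9, 12], [300.4, 188.5])]
[[287.4, 190.4], [324.0, 185.7], [301.2, 187.8], [309.9, 186.6], [318.6, 185.5], [296.8, 188.2], [305.5, 187.1], [314.3, 185.9]] [[308.79618443 212.16239958]]
```

View pics/u0.png

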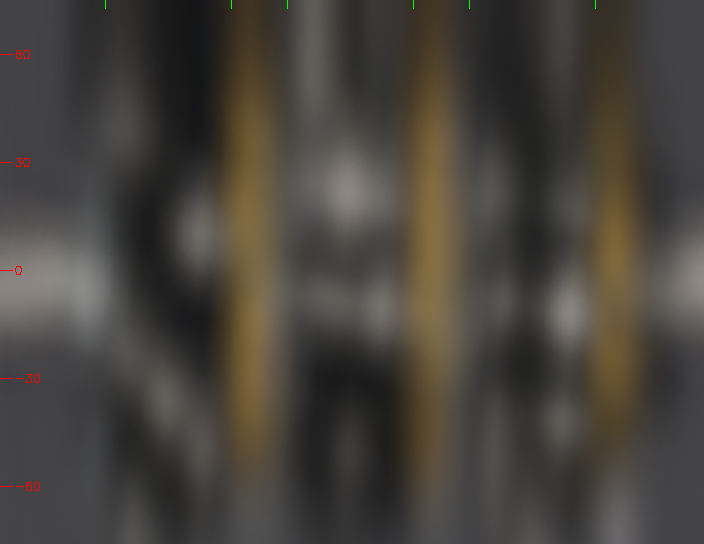

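Reading the unrolled view, with the middle wheel's 6 and the index lines showing about +6° offset:
- **Left wheel:** the 2 sits at about +20° and the 3 at about -41°, so it's at ≈1.4 rad and needs about +1.75 rad (31 mm).
- **Right wheel:** it reads roughly 4 and needs about -2.1 rad.

I'll turn the closed fingertip so its 16 mm width lies along the axle and go above the left crown.

Emit:
send_rows(plan=[{"dx": 2.8,"dy": -3.8,"twist": -0.077,"fingers": -1},{"dx": 2.8,"dy": -3.8,"twist": -0.077,"fingers": -1},{"dx": 2.8,"dy": -3.8,"twist": -0.077,"fingers": -1},{"dx": 2.8,"dy": -3.8,"twist": -0.077,"fingers": -1},{"dx": 2.8,"dy": -3.8,"twist": -0.077,"fingers": -1}], force=10)

```text
$.plan[0]: bad value
```

Emit:
send_rows(plan=[{"dx": 2.8,"dy": -3.8,"twist": -0.077,"fingers": -1},{"dx": 2.8,"dy": -3.8,"twist": -0.077,"fingers": -1},{"dx": 2.8,"dy": -3.8,"twist": -0.077,"fingers": -1},{"dx": 2.8,"dy": -3.8,"twist": -0.077,"fingers": -1},{"dx": 2.8,"dy": -3.8,"twist": -0.077,"fingers": -1}])

```text
$.plan[0]: bad value
```

Emit:
send_rows(plan=[{"dx": 2.8,"dy": -3.8,"twist": -0.077,"fingers": -1},{"dx": 2.8,"dy": -3.8,"twist": -0.077,"fingers": -1},{"dx": 2.8,"dy": -3.8,"twist": -0.077,"fingers": -1},{"dx": 2.8,"dy": -3.8,"twist": -0.077,"fingers": -1},{"dx": 2.6,"dy": -3.7,"twist": -0.077,"fingers": -1}])

```text
$.plan[0]: bad value
```

Emit:
send_rows(plan=[{"dx": 2.8,"dy": -3.8,"dz": 0,"twist": -0.077,"fingers": -1},{"dx": 2.8,"dy": -3.8,"dz": 0,"twist": -0.077,"fingers": -1},{"dx": 2.8,"dy": -3.8,"dz": 0,"twist": -0.077,"fingers": -1},{"dx": 2.8,"dy": -3.8,"dz": 0,"twist": -0.077,"fingers": -1},{"dx": 2.8,"dy": -3.8,"dz": 0,"twist": -0.077,"fingers": -1}], force=10)

```text
t: 1.62
eef_pos: [0.3346, 0.4292, 0.2057]
eef_rot: [3.141, 0.0, 2.451]
ft_force: [0.4, 0.6, 0.3]
finger_gap: 0.0477
grasp_force: 0.0
```

Emit:
send_rows(plan=[{"dx": 2.8,"dy": -3.8,"dz": 0,"twist": -0.077,"fingers": -1},{"dx": 2.8,"dy": -3.8,"dz": 0,"twist": -0.077,"fingers": -1},{"dx": 2.8,"dy": -3.8,"dz": 0,"twist": -0.077,"fingers": -1},{"dx": 2.8,"dy": -3.8,"dz": 0,"twist": -0.077,"fingers": -1},{"dx": 2.8,"dy": -3.8,"dz": 0,"twist": -0.077,"fingers": -1}])

```text
t: 2.25
eef_pos: [0.4747, 0.2391, 0.2057]
eef_rot: [3.141, 0.0, 2.066]
ft_force: [0.9, -0.1, 0.4]
finger_gap: 0.0004
grasp_force: 0.0
```

Emit:
send_rows(plan=[{"dx": 2.8,"dy": -3.8,"dz": 0,"twist": -0.077,"fingers": -1},{"dx": 2.8,"dy": -3.8,"dz": 0,"twist": -0.077,"fingers": -1},{"dx": 2.8,"dy": -3.8,"dz": 0,"twist": -0.077,"fingers": -1},{"dx": 2.8,"dy": -3.8,"dz": 0,"twist": -0.077,"fingers": -1},{"dx": 2.6,"dy": -3.7,"dz": 0,"twist": -0.079,"fingers": -1}])

```text
t: 2.88
eef_pos: [0.6127, 0.05, 0.2056]
eef_rot: [3.141, -0.0, 1.679]
ft_force: [0.1, 0.9, 0.0]
finger_gap: -0.0001
grasp_force: 0.0
```

Emit:
send_rows(plan=[{"dx": 0,"dy": 0,"dz": -1.5,"twist": 0,"fingers": -1},{"dx": 0,"dy": 0,"dz": -1.5,"twist": 0,"fingers": -1},{"dx": 0,"dy": 0,"dz": -1.5,"twist": 0,"fingers": -1},{"dx": 0,"dy": 0,"dz": -1.5,"twist": 0,"fingers": -1},{"dx": 0,"dy": 0,"dz": 0,"twist": 0,"fingers": -1}])

```text
t: 3.5
eef_pos: [0.6105, 0.0521, 0.1435]
eef_rot: [-3.138, -0.001, 1.683]
ft_force: [0.1, -0.0, -0.2]
finger_gap: 0.0007
grasp_force: 0.0
```

```bash
python3 - <<'E'
from h import *
n="side"; p,_=arm.read_camera(n)
x0,y0,w,h=300,145,70,60
o=cv2.resize(p[y0:y0+h,x0:x0+w,::-1],None,fx=10,fy=10,interpolation=cv2.INTER_CUBIC);cv2.imwrite("pics/s1.png",o)
s=arm.get_state();print(s["eef_pos"],s["eef_rot"],s["ft_force"],s["finger_gap"],s["t"])
print(proj(n,[s["eef_pos"],case(-20,26,129)]))
E
```

```text
[0.61129524 0.05192779 0.14475805] [-3.14037639e+00 -2.99969048e-04  1.68251956e+00] [1.03178903 0.77602827 0.13941873] 0.0009981575076871147 3.55
[[326.81786375 172.95023373]
 [329.10956266 177.09508605]]
```

View pics/s1.png

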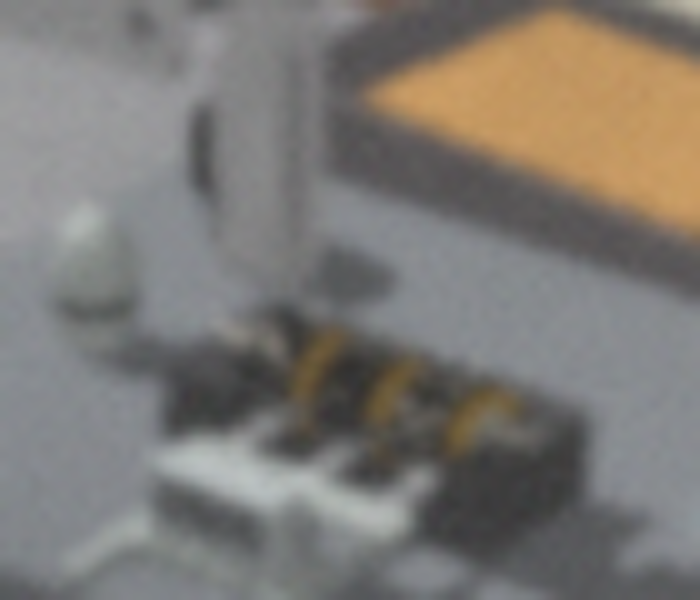

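The fingertip (image (327,173)) hangs over the left wheel, where it was predicted. Lowering gently.

Emit:
send_rows(plan=[{"dx": 0,"dy": 0,"dz": -0.7,"twist": 0,"fingers": -1},{"dx": 0,"dy": 0,"dz": -0.4,"twist": 0,"fingers": -1},{"dx": 0,"dy": 0,"dz": -0.1,"twist": 0,"fingers": -1},{"dx": 0,"dy": 0,"dz": -0.1,"twist": 0,"fingers": -1},{"dx": 0,"dy": 0,"dz": 0,"twist": 0,"fingers": -1}])

```text
t: 4.18
eef_pos: [0.6119, 0.0514, 0.1325]
eef_rot: [3.141, 0.0, 1.682]
ft_force: [0.1, -0.0, 1.0]
finger_gap: 0.0007
grasp_force: 0.0
```

Emit:
send_rows(plan=[{"dx": 0,"dy": 0,"dz": -0.1,"twist": 0,"fingers": -1},{"dx": 0,"dy": 0,"dz": 0,"twist": 0,"fingers": -1}])

```text
t: 4.42
eef_pos: [0.6118, 0.0514, 0.1314]
eef_rot: [-3.142, -0.0, 1.682]
ft_force: [0.1, -0.5, -0.4]
finger_gap: 0.0004
grasp_force: 0.0
```

Emit:
send_rows(plan=[{"dx": 0,"dy": 0,"dz": -0.1,"twist": 0,"fingers": -1},{"dx": 0,"dy": 0,"dz": -0.05,"twist": 0,"fingers": -1},{"dx": 0,"dy": 0,"dz": 0,"twist": 0,"fingers": -1}])

```text
t: 4.8
eef_pos: [0.6118, 0.0514, 0.1299]
eef_rot: [-3.141, -0.0, 1.682]
ft_force: [0.4, 0.2, -0.7]
finger_gap: 0.0007
grasp_force: 0.0
```

Emit:
send_rows(plan=[{"dx": 0,"dy": 0,"dz": -0.05,"twist": 0,"fingers": -1},{"dx": 0,"dy": 0,"dz": 0,"twist": 0,"fingers": -1}])

```text
t: 5.05
eef_pos: [0.6118, 0.0514, 0.1294]
eef_rot: [-3.142, 0.0, 1.682]
ft_force: [-0.4, 0.3, 0.5]
finger_gap: 0.0001
grasp_force: 0.0
```

Emit:
send_rows(plan=[{"dx": 0,"dy": 0,"dz": -0.05,"twist": 0,"fingers": -1},{"dx": 0,"dy": 0,"dz": 0,"twist": 0,"fingers": -1}])

```text
t: 5.3
eef_pos: [0.6118, 0.0514, 0.1289]
eef_rot: [-3.142, -0.0, 1.682]
ft_force: [-0.5, -0.4, -0.0]
finger_gap: 0.0007
grasp_force: 0.0
```

Emit:
send_rows(plan=[{"dx": 0,"dy": 0,"dz": -0.05,"twist": 0,"fingers": -1},{"dx": 0,"dy": 0,"dz": 0,"twist": 0,"fingers": -1}])

```text
t: 5.55
eef_pos: [0.6118, 0.0514, 0.1284]
eef_rot: [-3.141, -0.0, 1.682]
ft_force: [-0.7, 0.6, -0.1]
finger_gap: 0.0005
grasp_force: 0.0
```

Emit:
send_rows(plan=[{"dx": 0,"dy": 0,"dz": -0.05,"twist": 0,"fingers": -1},{"dx": 0,"dy": 0,"dz": 0,"twist": 0,"fingers": -1}])

```text
t: 5.8
eef_pos: [0.6119, 0.0515, 0.1282]
eef_rot: [3.141, 0.0, 1.682]
ft_force: [-0.5, 0.5, 1.2]
finger_gap: 0.0006
grasp_force: 0.6
```

Emit:
send_rows(plan=[{"dx": 0,"dy": 0,"dz": -0.05,"twist": 0,"fingers": -1},{"dx": 0,"dy": 0,"dz": 0,"twist": 0,"fingers": -1}])

```text
t: 6.05
eef_pos: [0.612, 0.0514, 0.128]
eef_rot: [3.141, 0.0, 1.682]
ft_force: [-1.6, 0.0, 4.3]
finger_gap: 0.0007
grasp_force: 2.2
```

Emit:
send_rows(plan=[{"dx": 0,"dy": 0,"dz": -0.06,"twist": 0,"fingers": -1},{"dx": 0,"dy": 0,"dz": 0,"twist": 0,"fingers": -1}])

```text
t: 6.3
eef_pos: [0.612, 0.0514, 0.1278]
eef_rot: [3.141, 0.0, 1.682]
ft_force: [-3.1, -0.5, 6.3]
finger_gap: 0.0007
grasp_force: 3.7
```

Emit:
send_rows(plan=[{"dx": 0.1,"dy": 0.011,"dz": 0,"twist": 0,"fingers": -1},{"dx": 0.1,"dy": 0.011,"dz": 0,"twist": 0,"fingers": -1}])

```text
t: 6.55
eef_pos: [0.6137, 0.0516, 0.1282]
eef_rot: [-3.141, 0.0, 1.682]
ft_force: [-5.9, -0.7, 10.7]
finger_gap: 0.0007
grasp_force: 5.9
```

Emit:
send_rows(plan=[{"dx": 0.1,"dy": 0.011,"dz": 0.02,"twist": 0,"fingers": -1},{"dx": 0.1,"dy": 0.011,"dz": 0.015,"twist": 0,"fingers": -1}])

```text
t: 6.8
eef_pos: [0.6164, 0.0519, 0.1289]
eef_rot: [3.14, 0.0, 1.682]
ft_force: [-4.5, -0.3, 9.4]
finger_gap: 0.0006
grasp_force: 4.7
```

Emit:
send_rows(plan=[{"dx": 0.1,"dy": 0.011,"dz": 0.012,"twist": 0,"fingers": -1},{"dx": 0.1,"dy": 0.011,"dz": 0.01,"twist": 0,"fingers": -1},{"dx": 0.1,"dy": 0.011,"dz": 0.005,"twist": 0,"fingers": -1}])

```text
t: 7.18
eef_pos: [0.6197, 0.0523, 0.1291]
eef_rot: [3.139, 0.0, 1.682]
ft_force: [-1.7, 0.6, 7.5]
finger_gap: 0.0004
grasp_force: 3.9
```

Emit:
send_rows(plan=[{"dx": 0.1,"dy": 0.011,"dz": -0.005,"twist": 0,"fingers": -1},{"dx": 0.1,"dy": 0.011,"dz": -0.005,"twist": 0,"fingers": -1},{"dx": 0.1,"dy": 0.011,"dz": -0.01,"twist": 0,"fingers": -1}])

```text
t: 7.55
eef_pos: [0.6229, 0.0526, 0.1291]
eef_rot: [3.139, 0.0, 1.682]
ft_force: [-2.3, 1.2, 8.2]
finger_gap: 0.0004
grasp_force: 4.3
```

Emit:
send_rows(plan=[{"dx": 0.1,"dy": 0.011,"dz": -0.012,"twist": 0,"fingers": -1},{"dx": 0.1,"dy": 0.011,"dz": -0.015,"twist": 0,"fingers": -1}])

```text
t: 7.8
eef_pos: [0.6251, 0.0529, 0.1288]
eef_rot: [3.138, 0.0, 1.682]
ft_force: [-1.1, 0.2, 9.3]
finger_gap: 0.0005
grasp_force: 3.9
```

Emit:
send_rows(plan=[{"dx": 0.1,"dy": 0.011,"dz": -0.018,"twist": 0,"fingers": -1},{"dx": 0.1,"dy": 0.011,"dz": -0.02,"twist": 0,"fingers": -1},{"dx": 0.05,"dy": 0.005,"dz": -0.012,"twist": 0,"fingers": -1}])

```text
t: 8.18
eef_pos: [0.6278, 0.0532, 0.1283]
eef_rot: [3.138, 0.0, 1.682]
ft_force: [-0.0, -0.1, 7.1]
finger_gap: 0.0004
grasp_force: 3.4
```

Emit:
send_rows(plan=[{"dx": 0,"dy": 0,"dz": 1,"twist": 0,"fingers": -1},{"dx": 0,"dy": 0,"dz": 1,"twist": 0,"fingers": -1},{"dx": -0.8,"dy": 6,"dz": 3,"twist": 0,"fingers": -1},{"dx": -0.8,"dy": 6,"dz": 3,"twist": 0,"fingers": -1},{"dx": 0,"dy": 0,"dz": 0,"twist": 0,"fingers": -1}])

```text
t: 8.8
eef_pos: [0.6123, 0.1673, 0.2054]
eef_rot: [3.136, -0.0, 1.687]
ft_force: [-0.1, -0.8, 0.3]
finger_gap: 0.001
grasp_force: 0.0
```

```bash
python3 - <<'E'
from h import *
a=avg("top",10); np.save("top1.npy",a); off=proj("top",case(-18.1,1.3,129))-proj("top",case(-20,0,129))
print(off)
b=np.load("top_avg.npy")
unroll("top",b,"pics/ua.png",off=off[0],s=4); unroll("top",a,"pics/ub.png",off=off[0],s=4)
A,B=[cv2.resize(cv2.imread(f),None,fx=.56,fy=1) for f in("pics/ua.png","pics/ub.png")]
o=np.hstack([A,B]); g=np.clip((o.astype(float)-20)*2,0,255).astype(np.uint8); cv2.imwrite("pics/uc.png",g)
E
```

```text
[[-0.5153429  -0.56578109]]
```

View pics/uc.png

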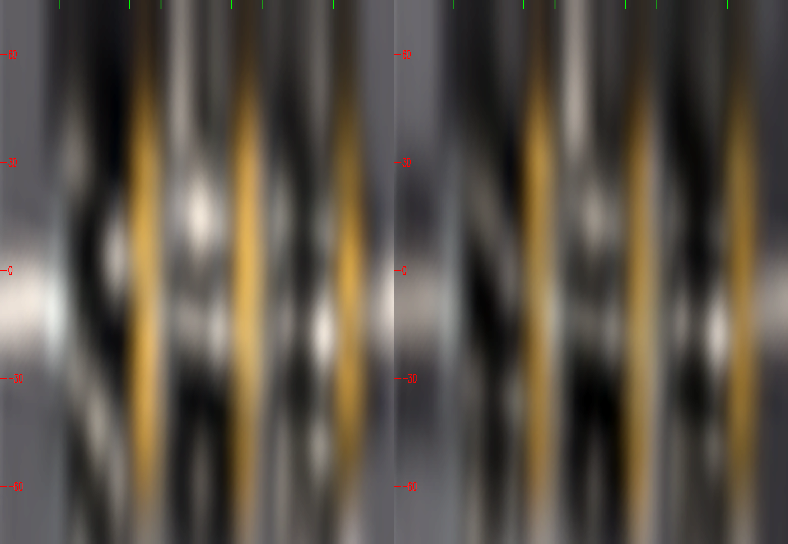

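Contrast-stretched unrolled view, before on the left and after on the right. The middle 6 is centred at about 0°, which confirms the offset. The left wheel's 3 is now at about +9° and its 4 at about -50°, so it needs another stroke like the first. The right wheel is on 4 at about 0°, so it needs about -120° (38 mm).

Emit:
send_rows(plan=[{"dx": 0,"dy": -5.8,"dz": 0,"twist": 0,"fingers": -1},{"dx": 0,"dy": -5.8,"dz": 0,"twist": 0,"fingers": -1},{"dx": 0,"dy": 0,"dz": -4,"twist": 0,"fingers": -1},{"dx": 0,"dy": 0,"dz": -3.2,"twist": 0,"fingers": -1},{"dx": 0,"dy": 0,"dz": 0,"twist": 0,"fingers": -1}])

```text
t: 9.93
eef_pos: [0.61, 0.0474, 0.1279]
eef_rot: [-3.137, -0.001, 1.681]
ft_force: [-0.2, 0.5, 0.4]
finger_gap: 0.0001
grasp_force: 0.0
```

Emit:
send_rows(plan=[{"dx": 0,"dy": 0,"dz": 0,"twist": 0,"fingers": -1}])

```text
t: 10.05
eef_pos: [0.6118, 0.0479, 0.1302]
eef_rot: [3.141, -0.0, 1.681]
ft_force: [-0.4, 0.3, -0.1]
finger_gap: 0.0002
grasp_force: 0.0
```

Emit:
send_rows(plan=[{"dx": 0,"dy": 0.35,"dz": 0,"twist": 0,"fingers": -1},{"dx": 0,"dy": 0,"dz": -0.1,"twist": 0,"fingers": -1},{"dx": 0,"dy": 0,"dz": -0.1,"twist": 0,"fingers": -1},{"dx": 0,"dy": 0,"dz": -0.07,"twist": 0,"fingers": -1},{"dx": 0,"dy": 0,"dz": 0,"twist": 0,"fingers": -1}])

```text
t: 10.68
eef_pos: [0.6118, 0.0516, 0.1279]
eef_rot: [3.141, -0.0, 1.682]
ft_force: [-0.9, 0.9, 4.4]
finger_gap: 0.0002
grasp_force: 2.0
```

Same stroke again, in longer calls now that the force profile is known.

Emit:
send_rows(plan=[{"dx": 0,"dy": 0,"dz": -0.06,"twist": 0,"fingers": -1},{"dx": 0.1,"dy": 0.011,"dz": 0,"twist": 0,"fingers": -1},{"dx": 0.1,"dy": 0.011,"dz": 0.01,"twist": 0,"fingers": -1},{"dx": 0.1,"dy": 0.011,"dz": 0.02,"twist": 0,"fingers": -1},{"dx": 0.1,"dy": 0.011,"dz": 0.015,"twist": 0,"fingers": -1}])

```text
t: 11.3
eef_pos: [0.6158, 0.0521, 0.1288]
eef_rot: [3.141, -0.0, 1.682]
ft_force: [-3.3, 1.3, 9.5]
finger_gap: 0.0007
grasp_force: 4.8
```

Emit:
send_rows(plan=[{"dx": 0.1,"dy": 0.011,"dz": 0.012,"twist": 0,"fingers": -1},{"dx": 0.1,"dy": 0.011,"dz": 0.01,"twist": 0,"fingers": -1},{"dx": 0.1,"dy": 0.011,"dz": 0.005,"twist": 0,"fingers": -1},{"dx": 0.1,"dy": 0.011,"dz": -0.005,"twist": 0,"fingers": -1},{"dx": 0.1,"dy": 0.011,"dz": -0.01,"twist": 0,"fingers": -1}])

```text
t: 11.92
eef_pos: [0.6214, 0.0527, 0.1291]
eef_rot: [3.139, 0.0, 1.682]
ft_force: [-2.1, 1.0, 9.8]
finger_gap: 0.0008
grasp_force: 4.4
```

Emit:
send_rows(plan=[{"dx": 0.1,"dy": 0.011,"dz": -0.01,"twist": 0,"fingers": -1},{"dx": 0.1,"dy": 0.011,"dz": -0.012,"twist": 0,"fingers": -1},{"dx": 0.1,"dy": 0.011,"dz": -0.015,"twist": 0,"fingers": -1}])

```text
t: 12.3
eef_pos: [0.6248, 0.053, 0.1289]
eef_rot: [3.139, 0.0, 1.682]
ft_force: [-1.6, 1.4, 8.9]
finger_gap: 0.0006
grasp_force: 4.1
```

Emit:
send_rows(plan=[{"dx": 0.1,"dy": 0.011,"dz": -0.018,"twist": 0,"fingers": -1},{"dx": 0.1,"dy": 0.011,"dz": -0.02,"twist": 0,"fingers": -1},{"dx": 0.05,"dy": 0.005,"dz": -0.012,"twist": 0,"fingers": -1}])

```text
t: 12.68
eef_pos: [0.6275, 0.0533, 0.1284]
eef_rot: [3.138, 0.0, 1.682]
ft_force: [-0.8, 1.5, 7.2]
finger_gap: 0.0006
grasp_force: 3.6
```

Emit:
send_rows(plan=[{"dx": 0,"dy": 0,"dz": 1,"twist": 0,"fingers": -1},{"dx": 0,"dy": 0,"dz": 1,"twist": 0,"fingers": -1},{"dx": 0.3,"dy": -2.6,"dz": 0,"twist": 0,"fingers": -1},{"dx": 0.3,"dy": -2.6,"dz": 0,"twist": 0,"fingers": -1},{"dx": 0,"dy": 0,"dz": 0,"twist": 0,"fingers": -1}])

```text
t: 13.3
eef_pos: [0.6321, -0.0002, 0.1466]
eef_rot: [3.141, 0.0, 1.679]
ft_force: [-1.0, 0.0, -1.1]
finger_gap: 0.0004
grasp_force: 0.0
```

Emit:
send_rows(plan=[{"dx": 0,"dy": 0,"dz": 0,"twist": 0,"fingers": -1}])

```text
t: 13.42
eef_pos: [0.6318, 0.0017, 0.1464]
eef_rot: [-3.141, -0.0, 1.682]
ft_force: [-0.6, 0.3, 0.4]
finger_gap: 0.0007
grasp_force: 0.0
```

Emit:
send_rows(plan=[{"dx": 0.25,"dy": 0,"dz": -0.8,"twist": 0,"fingers": -1},{"dx": 0,"dy": 0,"dz": -0.6,"twist": 0,"fingers": -1},{"dx": 0,"dy": 0,"dz": -0.2,"twist": 0,"fingers": -1},{"dx": 0,"dy": 0,"dz": -0.1,"twist": 0,"fingers": -1},{"dx": 0,"dy": 0,"dz": 0,"twist": 0,"fingers": -1}])

```text
t: 14.05
eef_pos: [0.6346, 0.0012, 0.1294]
eef_rot: [3.142, 0.0, 1.682]
ft_force: [0.5, -0.2, 0.6]
finger_gap: 0.0004
grasp_force: 0.0
```

Emit:
send_rows(plan=[{"dx": 0,"dy": 0,"dz": -0.1,"twist": 0,"fingers": -1},{"dx": 0,"dy": 0,"dz": -0.05,"twist": 0,"fingers": -1},{"dx": 0,"dy": 0,"dz": 0,"twist": 0,"fingers": -1}])

```text
t: 14.42
eef_pos: [0.6347, 0.0011, 0.1283]
eef_rot: [3.141, 0.0, 1.682]
ft_force: [-0.9, 0.6, 1.3]
finger_gap: 0.0003
grasp_force: 0.6
```

Emit:
send_rows(plan=[{"dx": 0,"dy": 0,"dz": -0.06,"twist": 0,"fingers": -1},{"dx": 0,"dy": 0,"dz": -0.06,"twist": 0,"fingers": -1},{"dx": -0.1,"dy": -0.011,"dz": 0,"twist": 0,"fingers": -1},{"dx": -0.1,"dy": -0.011,"dz": 0.01,"twist": 0,"fingers": -1}])

```text
t: 14.92
eef_pos: [0.6342, 0.001, 0.1281]
eef_rot: [3.137, 0.001, 1.682]
ft_force: [4.1, 0.7, 7.3]
finger_gap: 0.0005
grasp_force: 3.4
```

Emit:
send_rows(plan=[{"dx": -0.1,"dy": -0.011,"dz": 0.02,"twist": 0,"fingers": -1},{"dx": -0.1,"dy": -0.011,"dz": 0.015,"twist": 0,"fingers": -1},{"dx": -0.1,"dy": -0.011,"dz": 0.012,"twist": 0,"fingers": -1},{"dx": -0.1,"dy": -0.011,"dz": 0.01,"twist": 0,"fingers": -1},{"dx": -0.1,"dy": -0.011,"dz": 0.005,"twist": 0,"fingers": -1}])

```text
t: 15.55
eef_pos: [0.6289, 0.0004, 0.1291]
eef_rot: [3.138, 0.001, 1.682]
ft_force: [3.2, 1.5, 6.7]
finger_gap: 0.0004
grasp_force: 3.7
```

Emit:
send_rows(plan=[{"dx": -0.1,"dy": -0.011,"dz": -0.005,"twist": 0,"fingers": -1},{"dx": -0.1,"dy": -0.011,"dz": -0.005,"twist": 0,"fingers": -1},{"dx": -0.1,"dy": -0.011,"dz": -0.005,"twist": 0,"fingers": -1},{"dx": -0.1,"dy": -0.011,"dz": -0.01,"twist": 0,"fingers": -1},{"dx": -0.1,"dy": -0.011,"dz": -0.01,"twist": 0,"fingers": -1}])

```text
t: 16.18
eef_pos: [0.624, -0.0002, 0.1291]
eef_rot: [3.138, 0.001, 1.682]
ft_force: [1.6, 1.4, 9.1]
finger_gap: 0.0006
grasp_force: 4.4
```

Emit:
send_rows(plan=[{"dx": -0.1,"dy": -0.011,"dz": -0.012,"twist": 0,"fingers": -1},{"dx": -0.1,"dy": -0.011,"dz": -0.015,"twist": 0,"fingers": -1},{"dx": -0.1,"dy": -0.011,"dz": -0.018,"twist": 0,"fingers": -1},{"dx": -0.1,"dy": -0.011,"dz": -0.02,"twist": 0,"fingers": -1}])

```text
t: 16.68
eef_pos: [0.6194, -0.0007, 0.1283]
eef_rot: [3.139, 0.001, 1.682]
ft_force: [-0.5, 1.1, 9.2]
finger_gap: 0.0007
grasp_force: 4.6
```

Emit:
send_rows(plan=[{"dx": 0,"dy": 0,"dz": 1,"twist": 0,"fingers": -1},{"dx": 0.8,"dy": 0.09,"dz": 0,"twist": 0,"fingers": -1},{"dx": 0.8,"dy": 0.09,"dz": 0,"twist": 0,"fingers": -1},{"dx": 0,"dy": 0,"dz": -0.5,"twist": 0,"fingers": -1},{"dx": 0,"dy": 0,"dz": 0,"twist": 0,"fingers": -1}])

```text
t: 17.3
eef_pos: [0.6338, 0.0013, 0.1301]
eef_rot: [-3.139, -0.001, 1.682]
ft_force: [-0.4, 0.2, -0.1]
finger_gap: 0.0009
grasp_force: 0.0
```

Emit:
send_rows(plan=[{"dx": 0,"dy": 0,"dz": -0.1,"twist": 0,"fingers": -1},{"dx": 0,"dy": 0,"dz": -0.1,"twist": 0,"fingers": -1},{"dx": 0,"dy": 0,"dz": 0,"twist": 0,"fingers": -1}])

```text
t: 17.68
eef_pos: [0.6344, 0.0012, 0.1294]
eef_rot: [-3.141, -0.0, 1.682]
ft_force: [0.1, 0.7, -0.7]
finger_gap: 0.0007
grasp_force: 0.0
```

Emit:
send_rows(plan=[{"dx": 0,"dy": 0,"dz": -0.1,"twist": 0,"fingers": -1},{"dx": 0,"dy": 0,"dz": -0.09,"twist": 0,"fingers": -1},{"dx": 0,"dy": 0,"dz": -0.08,"twist": 0,"fingers": -1},{"dx": -0.1,"dy": -0.011,"dz": 0,"twist": 0,"fingers": -1},{"dx": -0.1,"dy": -0.011,"dz": 0.01,"twist": 0,"fingers": -1}])

```text
t: 18.3
eef_pos: [0.6341, 0.001, 0.1282]
eef_rot: [3.137, 0.0, 1.682]
ft_force: [3.9, 1.6, 6.3]
finger_gap: 0.0008
grasp_force: 3.3
```

Emit:
send_rows(plan=[{"dx": -0.1,"dy": -0.011,"dz": 0.02,"twist": 0,"fingers": -1},{"dx": -0.1,"dy": -0.011,"dz": 0.01,"twist": 0,"fingers": -1},{"dx": -0.1,"dy": -0.011,"dz": 0.01,"twist": 0,"fingers": -1},{"dx": -0.1,"dy": -0.011,"dz": 0.008,"twist": 0,"fingers": -1},{"dx": -0.1,"dy": -0.011,"dz": 0,"twist": 0,"fingers": -1}])

```text
t: 18.92
eef_pos: [0.6289, 0.0004, 0.1291]
eef_rot: [3.138, 0.001, 1.682]
ft_force: [2.3, 1.4, 7.5]
finger_gap: 0.0007
grasp_force: 3.9
```

Emit:
send_rows(plan=[{"dx": -0.1,"dy": -0.011,"dz": -0.003,"twist": 0,"fingers": -1},{"dx": -0.1,"dy": -0.011,"dz": -0.005,"twist": 0,"fingers": -1},{"dx": -0.1,"dy": -0.011,"dz": -0.005,"twist": 0,"fingers": -1},{"dx": -0.1,"dy": -0.011,"dz": -0.01,"twist": 0,"fingers": -1},{"dx": -0.1,"dy": -0.011,"dz": -0.01,"twist": 0,"fingers": -1}])

```text
t: 19.55
eef_pos: [0.624, -0.0002, 0.1291]
eef_rot: [3.138, 0.001, 1.682]
ft_force: [2.5, 2.2, 9.3]
finger_gap: 0.0005
grasp_force: 4.5
```

Emit:
send_rows(plan=[{"dx": -0.1,"dy": -0.011,"dz": -0.012,"twist": 0,"fingers": -1},{"dx": -0.1,"dy": -0.011,"dz": -0.015,"twist": 0,"fingers": -1}])

```text
t: 19.8
eef_pos: [0.6218, -0.0004, 0.1288]
eef_rot: [3.138, 0.001, 1.682]
ft_force: [0.1, 0.7, 9.7]
finger_gap: 0.0006
grasp_force: 4.7
```

Emit:
send_rows(plan=[{"dx": -0.1,"dy": -0.011,"dz": -0.018,"twist": 0,"fingers": -1},{"dx": -0.1,"dy": -0.011,"dz": -0.02,"twist": 0,"fingers": -1},{"dx": 0,"dy": 0,"dz": 0,"twist": 0,"fingers": -1}])

```text
t: 20.18
eef_pos: [0.6191, -0.0007, 0.1282]
eef_rot: [3.14, 0.001, 1.682]
ft_force: [-1.2, 1.1, 9.8]
finger_gap: 0.0004
grasp_force: 5.0
```

Emit:
send_rows(plan=[{"dx": 0,"dy": 0,"dz": 1,"twist": 0,"fingers": -1},{"dx": 0.6,"dy": 0.07,"dz": 0,"twist": 0,"fingers": -1},{"dx": 0.6,"dy": 0.06,"dz": 0,"twist": 0,"fingers": -1},{"dx": 0,"dy": 0,"dz": -0.5,"twist": 0,"fingers": -1},{"dx": 0,"dy": 0,"dz": 0,"twist": 0,"fingers": -1}])

```text
t: 20.8
eef_pos: [0.6298, 0.0008, 0.13]
eef_rot: [-3.139, -0.001, 1.682]
ft_force: [-0.7, -0.3, 0.9]
finger_gap: 0.0006
grasp_force: 0.0
```

Emit:
send_rows(plan=[{"dx": 0,"dy": 0,"dz": -0.1,"twist": 0,"fingers": -1},{"dx": 0,"dy": 0,"dz": -0.1,"twist": 0,"fingers": -1},{"dx": 0,"dy": 0,"dz": 0,"twist": 0,"fingers": -1}])

```text
t: 21.18
eef_pos: [0.6305, 0.0007, 0.1294]
eef_rot: [3.142, 0.0, 1.682]
ft_force: [-0.0, -0.7, 0.0]
finger_gap: 0.0006
grasp_force: 0.0
```

Emit:
send_rows(plan=[{"dx": 0,"dy": 0,"dz": -0.06,"twist": 0,"fingers": -1},{"dx": 0,"dy": 0,"dz": -0.06,"twist": 0,"fingers": -1},{"dx": 0,"dy": 0,"dz": -0.06,"twist": 0,"fingers": -1},{"dx": -0.1,"dy": -0.011,"dz": 0.005,"twist": 0,"fingers": -1},{"dx": -0.1,"dy": -0.011,"dz": 0.005,"twist": 0,"fingers": -1}])

```text
t: 21.8
eef_pos: [0.63, 0.0006, 0.1291]
eef_rot: [3.138, 0.0, 1.682]
ft_force: [2.2, 1.0, 5.8]
finger_gap: 0.0006
grasp_force: 3.0
```

Emit:
send_rows(plan=[{"dx": -0.1,"dy": -0.011,"dz": 0.005,"twist": 0,"fingers": -1},{"dx": -0.1,"dy": -0.011,"dz": 0,"twist": 0,"fingers": -1},{"dx": -0.1,"dy": -0.011,"dz": 0,"twist": 0,"fingers": -1},{"dx": -0.1,"dy": -0.011,"dz": -0.005,"twist": 0,"fingers": -1},{"dx": -0.1,"dy": -0.011,"dz": -0.005,"twist": 0,"fingers": -1}])

```text
t: 22.42
eef_pos: [0.625, -0.0, 0.1292]
eef_rot: [3.138, 0.001, 1.682]
ft_force: [1.5, 1.9, 6.0]
finger_gap: 0.0004
grasp_force: 3.2
```

Emit:
send_rows(plan=[{"dx": 0,"dy": 0,"dz": 0,"twist": 0,"fingers": -1},{"dx": 0,"dy": 0,"dz": 1,"twist": 0,"fingers": -1},{"dx": 0,"dy": 0,"dz": 4,"twist": 0,"fingers": -1},{"dx": -2,"dy": -5,"dz": 2,"twist": 0,"fingers": -1},{"dx": -2,"dy": -5,"dz": 0,"twist": 0,"fingers": -1}])

```text
t: 23.05
eef_pos: [0.5836, -0.1011, 0.1996]
eef_rot: [3.139, 0.002, 1.684]
ft_force: [-0.0, 0.6, 0.2]
finger_gap: 0.0006
grasp_force: 0.0
```

Emit:
send_rows(plan=[{"dx": -2,"dy": -5,"dz": 0,"twist": 0,"fingers": -1},{"dx": 0,"dy": 0,"dz": 0,"twist": 0,"fingers": -1},{"dx": 0,"dy": 0,"dz": 0,"twist": 0,"fingers": -1}])

```text
t: 23.42
eef_pos: [0.5632, -0.1496, 0.1972]
eef_rot: [-3.141, -0.001, 1.682]
ft_force: [-0.3, -0.1, -0.2]
finger_gap: 0.0001
grasp_force: 0.0
```

```bash
python3 - <<'E'
from h import *
a=avg("top",14); np.save("top2.npy",a); off=(-.515,-.566)
unroll("top",a,"pics/ud.png",off=off)
o=cv2.imread("pics/ud.png"); g=np.clip((o.astype(float)-20)*2,0,255).astype(np.uint8); cv2.imwrite("pics/ud.png",g)
E
```

```text
(no output)
```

View pics/ud.png

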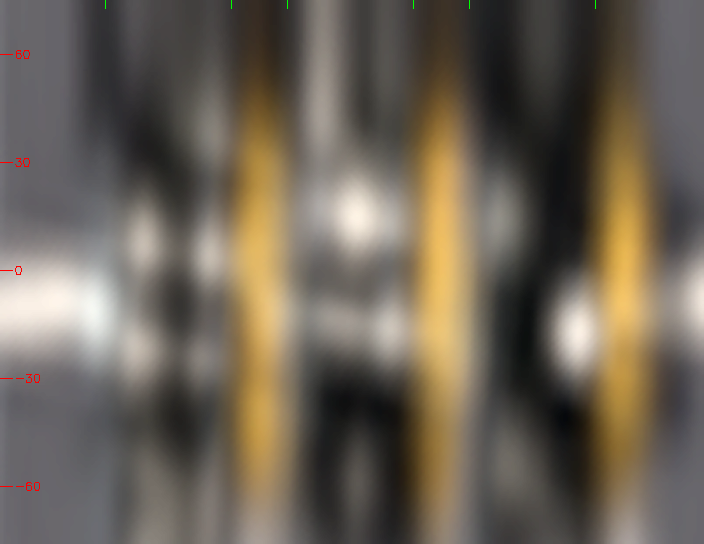

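The unrolled view shows the right wheel's 2 with pips at +14° and -16°, which is square. The left wheel's 4 has rows at about +8° and -24°, so it's about 8° short. I'll measure this numerically.

```bash
python3 - <<'E'
from h import *
from scipy.signal import find_peaks
a=np.load("top2.npy").mean(2)
ph=np.arange(50,-51,-1.)
for nm,ys in dict(L1=(28.5,31.5),L2=(19.5,22.5),M1=(4,6),M0=(-1,1),M2=(-6,-4),R1=(-23,-20),R2=(-33,-30)).items():
    pr=0
    for y in np.linspace(*ys,5):
        A=np.radians(ph); X=case(-20,y,111)+(18*np.sin(A)[:,None]*ex+18*np.cos(A)[:,None]*ez)/1000
        p=(proj("top",X)+(-.515,-.566)).astype(np.float32)
        pr=pr+cv2.remap(a.astype(np.float32),p[:,:1].copy(),p[:,1:].copy(),cv2.INTER_CUBIC)[:,0]/5
    k,_=find_peaks(pr,prominence=4); print(nm,[(int(ph[i]),int(pr[i])) for i in k])
E
```

```text
L1 [(7, 108), (-21, 108)]
L2 [(38, 78), (4, 104), (-24, 83)]
M1 [(17, 103), (-12, 90)]
M0 [(15, 137), (-14, 97)]
M2 [(14, 114), (-16, 115)]
R1 [(15, 86)]
R2 [(-17, 129)]
```

Left is about -9.5° off, so it needs about +3 mm. Going back to the left crown.

Emit:
send_rows(plan=[{"dx": 1.4,"dy": 5,"dz": 0,"twist": 0,"fingers": -1},{"dx": 1.4,"dy": 5,"dz": 0,"twist": 0,"fingers": -1},{"dx": 1.4,"dy": 5,"dz": 0,"twist": 0,"fingers": -1},{"dx": 1.4,"dy": 5.1,"dz": 0,"twist": 0,"fingers": -1},{"dx": 0,"dy": 0,"dz": 0,"twist": 0,"fingers": -1}])

```text
t: 24.75
eef_pos: [0.6198, 0.0539, 0.1975]
eef_rot: [3.142, -0.0, 1.686]
ft_force: [0.0, -0.2, 0.2]
finger_gap: 0.0007
grasp_force: 0.0
```

Emit:
send_rows(plan=[{"dx": 0,"dy": 0,"dz": -2,"twist": 0,"fingers": -1},{"dx": 0,"dy": 0,"dz": -2,"twist": 0,"fingers": -1},{"dx": 0,"dy": 0,"dz": -1.5,"twist": 0,"fingers": -1},{"dx": 0,"dy": 0,"dz": 0,"twist": 0,"fingers": -1},{"dx": 0,"dy": 0,"dz": 0,"twist": 0,"fingers": -1}])

```text
t: 25.38
eef_pos: [0.6199, 0.0506, 0.143]
eef_rot: [3.141, 0.0, 1.681]
ft_force: [-0.2, -0.0, -0.1]
finger_gap: 0.0008
grasp_force: 0.0
```

Emit:
send_rows(plan=[{"dx": 0,"dy": 0.15,"dz": -0.8,"twist": 0,"fingers": -1},{"dx": 0,"dy": 0,"dz": -0.4,"twist": 0,"fingers": -1},{"dx": 0,"dy": 0,"dz": -0.1,"twist": 0,"fingers": -1},{"dx": 0,"dy": 0,"dz": 0,"twist": 0,"fingers": -1}])

```text
t: 25.88
eef_pos: [0.6196, 0.0525, 0.1296]
eef_rot: [3.141, 0.0, 1.682]
ft_force: [-0.1, -0.5, 0.4]
finger_gap: 0.0002
grasp_force: 0.0
```

Emit:
send_rows(plan=[{"dx": 0,"dy": 0,"dz": -0.06,"twist": 0,"fingers": -1},{"dx": 0,"dy": 0,"dz": -0.06,"twist": 0,"fingers": -1},{"dx": 0,"dy": 0,"dz": -0.05,"twist": 0,"fingers": -1},{"dx": 0,"dy": 0,"dz": 0,"twist": 0,"fingers": -1}])

```text
t: 26.38
eef_pos: [0.6201, 0.0525, 0.1292]
eef_rot: [3.14, 0.0, 1.682]
ft_force: [-2.6, 0.4, 5.9]
finger_gap: 0.0006
grasp_force: 2.8
```

Emit:
send_rows(plan=[{"dx": 0,"dy": 0,"dz": -0.02,"twist": 0,"fingers": -1},{"dx": 0.1,"dy": 0.011,"dz": 0,"twist": 0,"fingers": -1},{"dx": 0.1,"dy": 0.011,"dz": 0,"twist": 0,"fingers": -1},{"dx": 0.1,"dy": 0.011,"dz": 0,"twist": 0,"fingers": -1},{"dx": 0,"dy": 0,"dz": 0,"twist": 0,"fingers": -1}])

```text
t: 27.0
eef_pos: [0.6233, 0.0528, 0.1291]
eef_rot: [3.14, 0.0, 1.682]
ft_force: [-0.9, 1.1, 5.7]
finger_gap: 0.0004
grasp_force: 2.9
```

Emit:
send_rows(plan=[{"dx": 0,"dy": 0,"dz": 1,"twist": 0,"fingers": -1},{"dx": 0,"dy": 0,"dz": 4,"twist": 0,"fingers": -1},{"dx": -4,"dy": 2,"dz": 2,"twist": 0,"fingers": -1},{"dx": -6,"dy": 0,"dz": 0,"twist": 0,"fingers": -1},{"dx": -6,"dy": 0,"dz": 0,"twist": 0,"fingers": -1}])

```text
t: 27.62
eef_pos: [0.4612, 0.0729, 0.1982]
eef_rot: [3.141, 0.0, 1.682]
ft_force: [-0.2, -0.3, 1.1]
finger_gap: 0.0004
grasp_force: 0.0
```

Emit:
send_rows(plan=[{"dx": -2,"dy": 0,"dz": 0,"twist": 0,"fingers": -1},{"dx": 0,"dy": 0,"dz": 0,"twist": 0,"fingers": -1},{"dx": 0,"dy": 0,"dz": 0,"twist": 0,"fingers": -1}])

```text
t: 28.0
eef_pos: [0.4435, 0.0726, 0.1982]
eef_rot: [3.14, 0.0, 1.682]
ft_force: [0.1, -0.0, 0.1]
finger_gap: 0.0001
grasp_force: 0.0
```

```bash
python3 - <<'E'
from h import *
from scipy.signal import find_peaks
a3=avg("top",14); np.save("top3.npy",a3); a=a3.mean(2)
ph=np.arange(50,-51,-1.)
for nm,ys in dict(L1=(28.5,31.5),L2=(19.5,22.5),M1=(4,6),M0=(-1,1),M2=(-6,-4),R1=(-23,-20),R2=(-33,-30)).items():
    pr=0
    for y in np.linspace(*ys,5):
        A=np.radians(ph); X=case(-20,y,111)+(18*np.sin(A)[:,None]*ex+18*np.cos(A)[:,None]*ez)/1000
        p=(proj("top",X)+(-.515,-.566)).astype(np.float32)
        pr=pr+cv2.remap(a.astype(np.float32),p[:,:1].copy(),p[:,1:].copy(),cv2.INTER_CUBIC)[:,0]/5
    k,_=find_peaks(pr,prominence=4); print(nm,[(int(ph[i]),int(pr[i])) for i in k])
print(arm.get_state()["eef_pos"],case(-92,0,106))
E
```

```text
L1 [(18, 79), (-11, 132), (-44, 73)]
L2 [(14, 84), (-6, 86)]
M1 [(17, 101), (-12, 88)]
M0 [(15, 135), (-14, 95)]
M2 [(14, 112), (-16, 114)]
R1 [(15, 85)]
R2 [(-17, 128)]
[0.44252032 0.07279541 0.19768562] [0.55086618 0.01760896 0.106     ]
```

The left wheel's 4 is now at about +2°, with the middle and right unchanged. Now to the latch: in front of its rear face first.

Emit:
send_rows(plan=[{"dx": 2.6,"dy": -2.9,"dz": 0,"twist": 0,"fingers": -1},{"dx": 2.6,"dy": -2.9,"dz": 0,"twist": 0,"fingers": -1},{"dx": 2.6,"dy": 0,"dz": -3,"twist": 0,"fingers": -1},{"dx": 0,"dy": 0,"dz": -3,"twist": 0,"fingers": -1},{"dx": 0,"dy": 0,"dz": 0,"twist": 0,"fingers": -1}])

```text
t: 29.32
eef_pos: [0.5186, 0.0151, 0.1352]
eef_rot: [-3.136, -0.002, 1.682]
ft_force: [-0.1, -0.3, -0.0]
finger_gap: 0.0003
grasp_force: 0.0
```

Emit:
send_rows(plan=[{"dx": 0,"dy": 0,"dz": -2,"twist": 0,"fingers": -1},{"dx": 0,"dy": 0,"dz": -1,"twist": 0,"fingers": -1},{"dx": 0,"dy": 0,"dz": 0,"twist": 0,"fingers": -1},{"dx": 0,"dy": 0,"dz": 0,"twist": 0,"fingers": -1}])

```text
t: 29.82
eef_pos: [0.5212, 0.0147, 0.1088]
eef_rot: [3.14, 0.0, 1.682]
ft_force: [0.0, -0.5, -0.3]
finger_gap: 0.0001
grasp_force: 0.0
```

```bash
python3 - <<'E'
from h import *
p,_=arm.read_camera("side"); x0,y0=295,155
cv2.imwrite("pics/s2.png",cv2.resize(p[y0:y0+60,x0:x0+75,::-1],None,fx=9,fy=9,interpolation=cv2.INTER_CUBIC))
s=arm.get_state();print(s["eef_pos"],s["ft_force"])
E
```

```text
[0.52116012 0.0147125  0.10875041] [ 0.20286361 -0.79096834 -0.89460783]
```

View pics/s2.png

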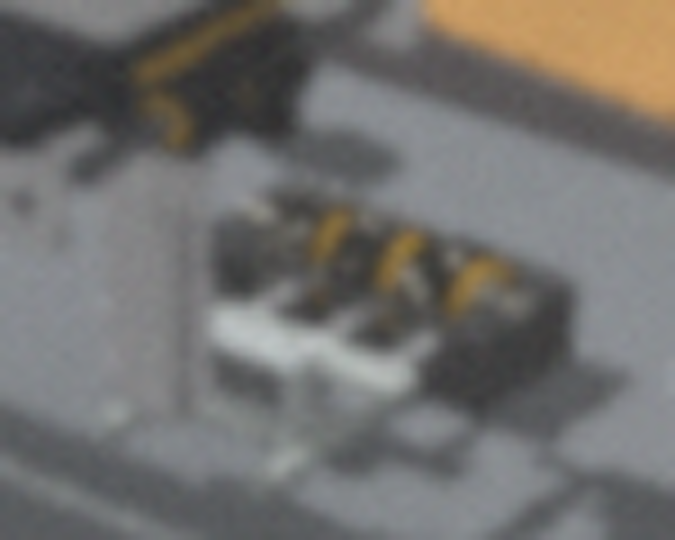

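The fingertip stands in front of the latch block (block face around (330,385) in the crop). I'll lower it slightly and advance.

Emit:
send_rows(plan=[{"dx": 0.3,"dy": 0.033,"dz": -0.3,"twist": 0,"fingers": -1},{"dx": 0.3,"dy": 0.033,"dz": -0.2,"twist": 0,"fingers": -1},{"dx": 0.3,"dy": 0.033,"dz": 0,"twist": 0,"fingers": -1},{"dx": 0.3,"dy": 0.033,"dz": 0,"twist": 0,"fingers": -1},{"dx": 0,"dy": 0,"dz": 0,"twist": 0,"fingers": -1}])

```text
t: 30.5
eef_pos: [0.5328, 0.0161, 0.1027]
eef_rot: [3.141, 0.0, 1.682]
ft_force: [-0.6, 0.3, 0.3]
finger_gap: 0.0002
grasp_force: 0.0
```

Emit:
send_rows(plan=[{"dx": 0.2,"dy": 0.022,"dz": 0,"twist": 0,"fingers": -1},{"dx": 0.2,"dy": 0.022,"dz": 0,"twist": 0,"fingers": -1},{"dx": 0,"dy": 0,"dz": 0,"twist": 0,"fingers": -1}])

```text
t: 30.88
eef_pos: [0.5367, 0.0165, 0.1027]
eef_rot: [3.141, 0.0, 1.682]
ft_force: [-0.2, -0.8, -0.4]
finger_gap: 0.0005
grasp_force: 0.0
```

Emit:
send_rows(plan=[{"dx": 0.15,"dy": 0.017,"dz": 0,"twist": 0,"fingers": -1},{"dx": 0.15,"dy": 0.017,"dz": 0,"twist": 0,"fingers": -1},{"dx": 0,"dy": 0,"dz": 0,"twist": 0,"fingers": -1}])

```text
t: 31.25
eef_pos: [0.5396, 0.0169, 0.1027]
eef_rot: [-3.142, -0.0, 1.682]
ft_force: [-0.5, 0.3, 1.0]
finger_gap: 0.0004
grasp_force: 0.0
```

Emit:
send_rows(plan=[{"dx": 0.15,"dy": 0.017,"dz": 0,"twist": 0,"fingers": -1},{"dx": 0.15,"dy": 0.017,"dz": 0,"twist": 0,"fingers": -1},{"dx": 0,"dy": 0,"dz": 0,"twist": 0,"fingers": -1}])

```text
t: 31.62
eef_pos: [0.5424, 0.0172, 0.1027]
eef_rot: [-3.141, -0.0, 1.682]
ft_force: [-2.2, 0.8, 2.2]
finger_gap: 0.0002
grasp_force: 1.5
```

Emit:
send_rows(plan=[{"dx": 0.15,"dy": 0.017,"dz": 0,"twist": 0,"fingers": -1},{"dx": 0.1,"dy": 0.011,"dz": 0,"twist": 0,"fingers": -1},{"dx": 0,"dy": 0,"dz": 0,"twist": 0,"fingers": -1}])

```text
t: 32.0
eef_pos: [0.5451, 0.0175, 0.1026]
eef_rot: [3.141, -0.0, 1.682]
ft_force: [-1.6, -0.3, 1.5]
finger_gap: 0.0007
grasp_force: 1.2
```

Emit:
send_rows(plan=[{"dx": 0.1,"dy": 0.011,"dz": 0,"twist": 0,"fingers": -1},{"dx": 0.1,"dy": 0.011,"dz": 0,"twist": 0,"fingers": -1},{"dx": 0,"dy": 0,"dz": 0,"twist": 0,"fingers": -1}])

```text
t: 32.38
eef_pos: [0.5471, 0.0178, 0.1026]
eef_rot: [3.142, -0.0, 1.682]
ft_force: [-2.4, -1.0, 1.2]
finger_gap: 0.0
grasp_force: 1.3
```

Emit:
send_rows(plan=[{"dx": 0.1,"dy": 0.011,"dz": 0,"twist": 0,"fingers": -1},{"dx": 0.1,"dy": 0.011,"dz": 0,"twist": 0,"fingers": -1},{"dx": 0.1,"dy": 0.011,"dz": 0,"twist": 0,"fingers": -1}])

```text
t: 32.75
eef_pos: [0.55, 0.0181, 0.1026]
eef_rot: [-3.141, -0.0, 1.682]
ft_force: [-2.9, -0.4, 2.3]
finger_gap: 0.0002
grasp_force: 1.5
```

Emit:
send_rows(plan=[{"dx": 0.1,"dy": 0.011,"dz": 0,"twist": 0,"fingers": -1},{"dx": 0.1,"dy": 0.011,"dz": 0,"twist": 0,"fingers": -1},{"dx": 0,"dy": 0,"dz": 0,"twist": 0,"fingers": -1}])

```text
t: 33.12
eef_pos: [0.5516, 0.0182, 0.1026]
eef_rot: [-3.14, -0.0, 1.682]
ft_force: [-4.8, -0.6, 3.4]
finger_gap: 0.0002
grasp_force: 2.5
```

Emit:
send_rows(plan=[{"dx": 0.05,"dy": 0.006,"dz": 0,"twist": 0,"fingers": -1},{"dx": 0.05,"dy": 0.006,"dz": 0,"twist": 0,"fingers": -1},{"dx": 0,"dy": 0,"dz": 0,"twist": 0,"fingers": -1}])

```text
t: 33.5
eef_pos: [0.5517, 0.0183, 0.1026]
eef_rot: [-3.138, -0.0, 1.682]
ft_force: [-8.6, -1.2, 6.7]
finger_gap: 0.0004
grasp_force: 4.5
```

Emit:
send_rows(plan=[{"dx": 0.05,"dy": 0.006,"dz": 0,"twist": 0,"fingers": -1},{"dx": 0,"dy": 0,"dz": 0,"twist": 0,"fingers": -1}])

```text
t: 33.75
eef_pos: [0.5517, 0.0183, 0.1027]
eef_rot: [-3.136, -0.0, 1.682]
ft_force: [-11.5, -1.4, 7.4]
finger_gap: 0.0006
grasp_force: 5.4
```

Hard stop after about 12 mm of travel. Retreating, then one last check.

Emit:
send_rows(plan=[{"dx": -0.3,"dy": -0.033,"dz": 0,"twist": 0,"fingers": -1},{"dx": -1.5,"dy": -0.16,"dz": 0,"twist": 0,"fingers": -1},{"dx": -2,"dy": -0.2,"dz": 0,"twist": 0,"fingers": -1},{"dx": -3,"dy": 0,"dz": 4,"twist": 0,"fingers": -1},{"dx": -3,"dy": 0,"dz": 4,"twist": 0,"fingers": -1}])

```text
t: 34.38
eef_pos: [0.4552, 0.0145, 0.1835]
eef_rot: [3.14, -0.0, 1.682]
ft_force: [0.6, 0.3, 1.1]
finger_gap: 0.0005
grasp_force: 0.0
```

Emit:
send_rows(plan=[{"dx": -2,"dy": 0,"dz": 0,"twist": 0,"fingers": -1},{"dx": 0,"dy": 0,"dz": 0,"twist": 0,"fingers": -1},{"dx": 0,"dy": 0,"dz": 0,"twist": 0,"fingers": -1}])

```text
t: 34.75
eef_pos: [0.4362, 0.0145, 0.1825]
eef_rot: [3.141, -0.0, 1.682]
ft_force: [-0.0, 0.2, 1.0]
finger_gap: 0.0008
grasp_force: 0.0
```

```bash
python3 - <<'E'
from h import *
a=avg("top",6); b=np.load("top_avg.npy")
o=[cv2.resize(np.clip(i[150:232,255:365,::-1]*1.2,0,255).astype(np.uint8),None,fx=3.6,fy=3.6,interpolation=cv2.INTER_CUBIC) for i in(b,a)]
cv2.imwrite("pics/fin.png",np.hstack(o)); s=arm.get_state(); print(s["eef_pos"],s["ft_force"],s["t"])
E
```

```text
[0.4356987  0.0145478  0.18230835] [-0.63646892 -0.31644546  0.2042543 ] 35.05
```

View pics/fin.png

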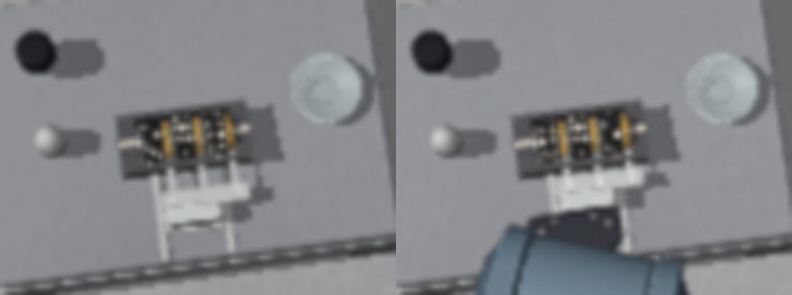

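In the before/after pair, the latch bar has moved up towards the frame (row about 190 to 178 in the crop), and the eyepiece, objective and dish haven't moved. Handing in.

```bash
python3 -c "
from rig import arm
print(arm.close_job())"
```

```text
the job is handed in; nothing more can be done
None
```

I handed the job in: the wheels read 4-6-2 by camera, the latch stopped hard after roughly 12 mm of travel (fully home), the hand is clear, and the eyepiece, objective and dish had not moved; the judge's verdict was not shown.

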